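# Lock the orange hook arm into the countertop rack

## Task

Hang the orange hook arm on the green slotted rack: put its two claws through the two slots from the front, then press it down until it is fully home and the sprung catch locks it, and let go. Leave the blue hook arm where it stands.

Things in the scene. Friction and masses are not known exactly. Their poses are not given: they have to be found in the camera images.
- orange_arm: Loose hook arm, 0.15-0.31 kg. Origin: middle of lower edge of back plate's rear face; +x to the claws, z up. mm: plate 110 wide (y), 62 tall, x -6..0. Orange web in front, 14 thick in y, x -90..-4, z 30..62: grip it from above near x -60. Steel J hook below it to x -115. Two claws at y +-38, 10 wide: 20 out (+x) at z 44..54, then lips down to z 26, 13 behind the plate.
- blue_arm: The other hook arm, same shape, size, origin and axes, but blue. Both start standing upright on the worktop in front of the rack, one left, one right, turned up to 0.45 rad. It must stay where it is.
- rack: Fixed green rack, yaw within 0.3 rad. Origin: on worktop under middle of uprights' front face (x 0); +x backwards. mm: two uprights x 0..8, 190 tall; dark foot x -20..60, y +-75. Slots at y +-38, 26 wide, sill z 130, top z 176. Orange arm, axes parallel to the rack's, enters along +x with its origin at z 113 until its plate meets the face (x 0), then goes down 27 till claws rest on sills: z 86.
- catch (a joint): Sprung brass nose between the rack's uprights, at z 98 mm of the rack, standing 5 mm out of the front face. 0 m = out; grows as pushed back. The descending plate's lower edge pushes it in about 0.005 m; at the bottom it springs out into a window in the plate (y +-22, z 6..26 mm) and locks. Passing it takes about 5 to 15 N, more than the arm's weight.

How it is judged:
By the outcome, as a careful person would: the job done as asked, in the order asked, and still so for the second after the job is handed in, with the robot touching nothing.
It also fails if it takes over 38 s, if anything falls off the work surface, if the arm or the gripper's body presses on something with over 40 N, if the wrist force passes 120 N, or if a joint passes its speed limit or range.

## Robot

A 6-joint arm with a two-finger parallel gripper is mounted at the origin on a cart in front of the work surface, level with it; the furniture and walls round the work are solid. World frame = base frame: x ahead of the robot, y to its left, z up, the work surface at z = 0. Lengths are in m, angles in rad, forces in N, time in s.
With the tool pointing down it reaches from about 0.3 to 0.875 m from the base axis. Payload 6.4 kg.
Tool frame: the origin (TCP) lies midway between the tips of the shut fingers; the grasp point (between the pads) lies 19 mm behind it (ctrl.tcp_to_grasp is the distance from the TCP to the grasp point, in m); z points along the fingers, y is the direction in which the jaws open and shut (so a half turn about z gives the same grasp; the last joint's range is limited). The gripper opens to 85 mm and grips with 20 to 120 N. Pads are 22 mm wide; open, the fingers measure 114 mm over their backs; the gripper's body (76 mm by 85 mm) begins 54 mm behind the grasp point. The pads swing forward as they close: fully open they stand 13 mm farther back than shut.
Start: joints at [-1.433, 0.181, 1.607, -0, 1.354, -0.206], TCP at [0.194, -0.541, 0.194] pointing down, gripper open.
Joint ranges: [-2.99, 2.99], [-0.89, 2.07], [0.3, 2.58], [-1.14, 4.28], [0, 2.63], [-3.12, 3.12]. Speed limits (rad/s): [2.57, 2.57, 3.01, 3.14, 3.14, 3.14].

## Interface

Orientations are given as a unit quaternion [w, x, y, z].
In Python, from bench import monitor, imaging, order, spotter, ctrl gives the robot as it stands.
- The arm moves only by the shell command python3 -m pendant 'ROWS'. ROWS is JSON, a list that holds one entry, the list of rows, each a list of 5 numbers: the shift along the world's x, y, z in mm, then the turn about the world's z in degrees, then the finger opening in mm, from 0 to 85.4. A call has 1 to 8 rows; each row shifts and turns the commanded pose from where the row before left it; what a row does not reach is not made up. A row lasts 1/8 s, in which the tool goes at most 62.5 mm and 10.7 degrees, less where a joint would pass 70% of its speed; a pose out of reach is approached as far as the arm can. A call with a gripper value outside its range is refused whole. The fingers move at their own pace and stop on an object; the grip force is fixed at half the most. Time passes only in rows, so rows that do not move let the fingers close. It gives the time, the measured TCP pose, the force and the opening at its end, in the units of the state.
- monitor.get_obs(): the state, without advancing time (a new reading comes with each control period).
- imaging.camera(name): name is "scene" or "top" or "wrist"; returns a dict with "img" (480x640x3 uint8, red, green, blue), "vfov" (degrees; the focal length in pixels is half the picture's height over the tangent of half this angle, whatever the lens; pixels are square), "cx", "cy" (the principal point, pixels), "origin" and "orientation" of the camera in the world. Camera axes: x right, y down, z forward; pixel columns grow to the right and rows downward; lengths in m; the calibration is good to about 2 mm. A picture is of the moment at which its call begins. There is no depth.
- order.hand_in(): hands the job in, once; it reports no verdict.
Trained networks look in the newest picture that a camera, given by its name, has taken for a name from the list of things; names that differ only in an ending like _2 or _b are one class to them, and where a whole thing is asked for, a point or a joint stands for the part that bears it (a point fixed in the world has none). Each returns a list of dicts, best first, with "confidence" (0 to 1); they miss things now and then, are a little off and sometimes report something else, mostly with a low value. They report only what shows in the picture. A call takes as long as a camera call.
- spotter.recognise(camera, thing): "at" ([x, y, z] in m, in the coordinates of the camera as it stood for that picture, good to about 4 mm: the middle of the surface that is visible of it).
- spotter.tip_of(camera, thing): "at" ([x, y, z] in m, in the coordinates of the camera as it stood for that picture, good to about 4 mm: a listed point, or the origin of a listed thing).
The state is a dict: "time_s": time; "q": joint angles; "dq": joint speeds; "joint_efforts": joint torques, N m; "eef_pos": TCP position; "eef_rot": TCP orientation; "wrist_force": force on the tool from outside, world axes, zero at the start; "torque": the same for the moment, N m; "opening": opening from 0.0 (shut) to 1.0 (fully open).
Only numpy, scipy, OpenCV 4.12 (cv2) and the standard library are available. Lean on these libraries where they do the work, as an engineer would, in place of code of your own. Each camera call takes 0.05 s, during which the arm holds its last target. There are 200 camera calls.

## Working session

There is one attempt and no reset: what is moved stays moved. The work goes in short steps, Python scripts to look and compute and a shell command to move; the robot and the scene stay as the last step left them, time stands still between calls to the robot, and variables do not carry over. Pictures are saved under pics/ and viewed, about 8 in all and at most 12, crops included, and the job is handed in when it is done.

```bash
ls; mkdir -p pics
cat > h.py <<'E'
import numpy as np, cv2
from scipy.spatial.transform import Rotation as R
from bench import monitor, imaging, order, spotter, ctrl
def rot(o):
    o=np.array(o,float)
    return o if o.shape==(3,3) else R.from_quat(o[[1,2,3,0]]).as_matrix()
def world(c,p): return rot(c["orientation"])@np.array(p)+np.array(c["origin"])
def f(c): return c["img"].shape[0]/2/np.tan(np.radians(c["vfov"])/2)
def proj(c,P):
    p=(np.atleast_2d(P)-np.array(c["origin"]))@rot(c["orientation"])
    return np.c_[c["cx"]+f(c)*p[:,0]/p[:,2], c["cy"]+f(c)*p[:,1]/p[:,2]]
def onz(c,uv,z):
    d=rot(c["orientation"])@np.array([(uv[0]-c["cx"])/f(c),(uv[1]-c["cy"])/f(c),1]); o=np.array(c["origin"])
    return o+d*(z-o[2])/d[2]
def save(c,n,crop=None,k=1):
    im=c["img"][:,:,::-1]
    if crop: x0,y0,x1,y1=crop; im=im[y0:y1,x0:x1]
    cv2.imwrite("pics/"+n,cv2.resize(im,None,fx=k,fy=k,interpolation=cv2.INTER_CUBIC))
E
python3 - <<'E'
from h import *
np.set_printoptions(precision=4,suppress=True)
for n in ("scene","top","wrist"):
    c=imaging.camera(n); save(c,n+"0.png"); print(n,c["origin"],c["orientation"],c["vfov"],c["cx"],c["cy"])
    for t in ("orange_arm","blue_arm","rack","catch"):
        for fn in (spotter.recognise,spotter.tip_of):
            try: print(t,fn.__name__,[(world(c,d["at"]),round(d["confidence"],2)) for d in fn(n,t)[:2]])
            except Exception as e: print(t,e)
print(monitor.get_obs())
E
```

```text
pics
scene [ 0.349  -0.4512  0.7238] [-0.3213  0.9069 -0.255   0.0963] 56.87619254626647 325.92409700698033 242.0962971736521
orange_arm call [(array([ 0.5345, -0.1248,  0.0517]), 0.7)]
orange_arm call [(array([ 0.5535, -0.1011,  0.0002]), 0.56)]
blue_arm call [(array([0.5277, 0.1384, 0.0507]), 0.81)]
blue_arm call [(array([0.5601, 0.1249, 0.0009]), 0.55)]
rack call [(array([ 0.7029, -0.0217,  0.0742]), 0.83)]
rack call [(array([ 0.6975, -0.0155, -0.0019]), 0.62)]
catch call [(array([0.5254, 0.1352, 0.0518]), 0.69), (array([ 0.6951, -0.0155,  0.1046]), 0.61)]
catch it knows: blue_arm, orange_arm, rack
top [ 0.4372 -0.0061  0.9319] [-0.0794  0.7069 -0.6986  0.0772] 57.01683976749399 321.8036388035854 240.84507677745853
orange_arm call [(array([ 0.5346, -0.1171,  0.0586]), 0.95)]
orange_arm call [(array([ 0.5517, -0.1059,  0.0015]), 0.58)]
blue_arm call [(array([0.538 , 0.1363, 0.0601]), 0.86)]
blue_arm call [(array([ 0.5553,  0.1263, -0.0003]), 0.59)]
rack call [(array([ 0.6993, -0.007 ,  0.0656]), 0.72)]
rack call [(array([ 0.6981, -0.0165, -0.0031]), 0.7)]
catch call []
catch it knows: blue_arm, orange_arm, rack
wrist [ 0.2744 -0.5128  0.3751] [ 0.1364  0.8061 -0.5678 -0.0962] 59.41761069621538 317.5621612398659 229.50527623003939
orange_arm call []
orange_arm call []
blue_arm call []
blue_arm call []
rack call []
rack call []
catch call []
catch it knows: blue_arm, orange_arm, rack
{'time_s': 1.2, 'q': array([-1.4333,  0.1808,  1.607 ,  0.    ,  1.3538, -0.2063]), 'dq': array([-0.0003, -0.0001,  0.0011, -0.0003, -0.0003,  0.0004]), 'joint_efforts': array([ -0.0006, -44.4845, -35.1685,  -0.0003,   0.0006,   0.    ]), 'eef_pos': array([ 0.1938, -0.5414,  0.1942]), 'eef_rot': array([0.    , 0.9853, 0.171 , 0.    ]), 'wrist_force': array([0.7299, 0.4254, 0.0575]), 'torque': array([-0.0099,  0.0083,  0.0379]), 'opening': 0.9999995995889008}
```

View pics/top0.png

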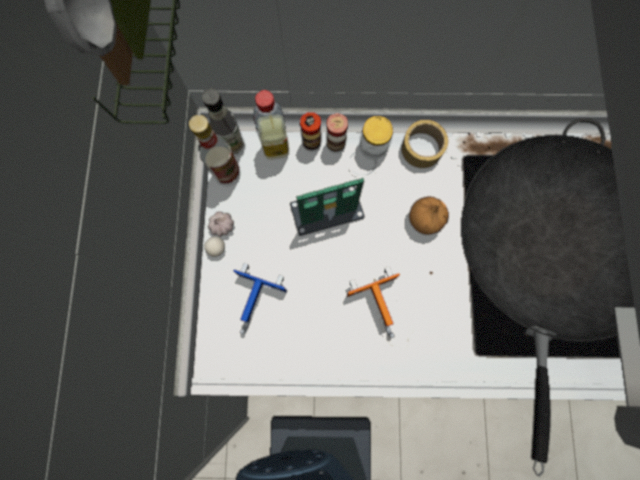

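View pics/scene0.png

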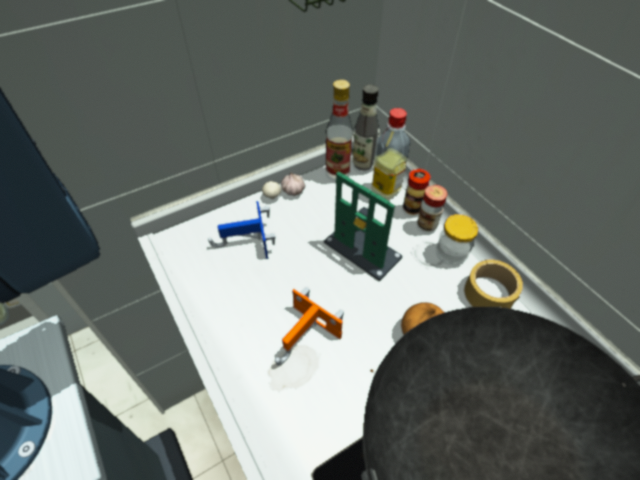

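Run:
```python
import cv2,numpy as np
a=cv2.imread("pics/scene0.png")[160:290,310:420]; b=cv2.imread("pics/top0.png")[165:345,270:420]
a=cv2.resize(a,(440,520),interpolation=cv2.INTER_CUBIC);b=cv2.resize(b,(340,408),interpolation=cv2.INTER_CUBIC)
b=cv2.copyMakeBorder(b,0,112,0,0,0);cv2.imwrite("pics/c1.png",np.hstack([a,b]))
```

```text
(no output)
```

View pics/c1.png

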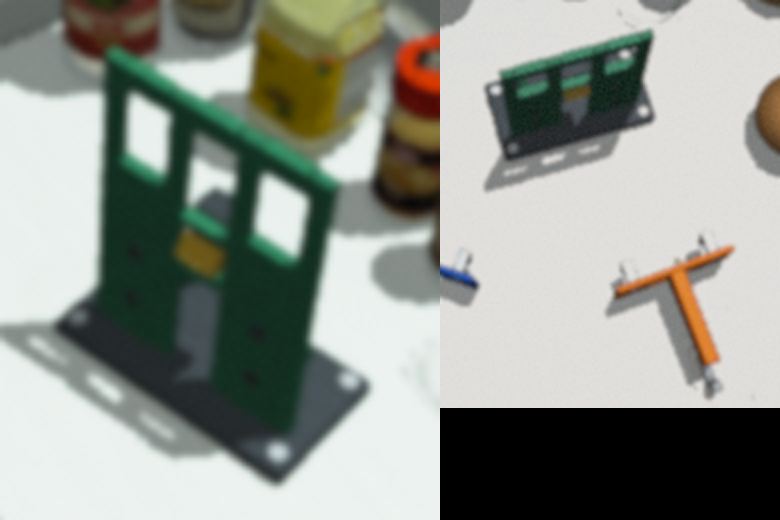

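```bash
cat >> h.py <<'E'
from scipy.optimize import minimize
def box(x0,x1,y0,y1,z0,z1): return np.array([[x,y,z] for x in(x0,x1) for y in(y0,y1) for z in(z0,z1)])/1000.
def place(P,q,z=0): 
    c,s=np.cos(q[2]),np.sin(q[2]); return P@np.array([[c,s,0],[-s,c,0],[0,0,1]])+[q[0],q[1],z]
def hullmask(c,boxes,q,z=0,K=4):
    m=np.zeros((480*K,640*K),np.uint8)
    for b in boxes:
        h=cv2.convexHull(np.float32(proj(c,place(b,q,z))*K+K/2)); cv2.fillConvexPoly(m,np.int32(np.round(h*16)),1,shift=4)
    return cv2.resize(m.astype(np.float32),(640,480),interpolation=cv2.INTER_AREA)
PL=[box(-6,0,-55,55,26,62),box(-6,0,-55,-22,0,26),box(-6,0,22,55,0,26),box(-6,0,-22,22,0,6)]
ARM=PL+[box(-90,-4,-7,7,30,62)]
def rackb(W,g=14):
    r=[box(0,8,-W,W,176,190)]
    for s in(-1,1):
        for a,b,z0,z1 in((g,W,6,130),(g,25,130,176),(51,W,130,176)):
            r.append(box(0,8,*sorted((s*a,s*b)),z0,z1))
    return r
def hue(c,lo,hi,s=90,v=25):
    h=cv2.cvtColor(c["img"],cv2.COLOR_RGB2HSV); return ((h[...,0]>=lo)&(h[...,0]<=hi)&(h[...,1]>s)&(h[...,2]>v)).astype(np.float32)
def fit(obs,mk,q0,step,R=90,off=True):
    """obs: list of (cam,mask); per camera an image shift is not fitted"""
    def cost(q):
        t=0
        for c,m in obs:
            u=proj(c,[[q0[0],q0[1],.05]])[0]; w=np.zeros_like(m); 
            x,y=int(u[0]),int(u[1]); sl=np.s_[max(0,y-R):y+R,max(0,x-R):x+R]
            hm=mk(c,q)[sl]; mm=m[sl]; t+=1-np.minimum(hm,mm).sum()/np.maximum(hm,mm).sum()
        return t/len(obs)
    S=np.vstack([q0]+[np.array(q0)+np.eye(len(q0))[i]*step[i] for i in range(len(q0))])
    r=minimize(cost,q0,method="Nelder-Mead",options=dict(initial_simplex=S,xatol=1e-4,fatol=1e-4,maxiter=300))
    return r.x,r.fun
E
python3 - <<'E'
from h import *
np.set_printoptions(precision=4,suppress=True)
C={n:imaging.camera(n) for n in("scene","top")}
ora=lambda c:hue(c,3,17,130,60); gre=lambda c:hue(c,60,95,90,15)
for sel in(["scene"],["top"],["scene","top"]):
    o=[(C[n],ora(C[n])) for n in sel]; g=[(C[n],gre(C[n])) for n in sel]
    print(sel,"arm",*fit(o,lambda c,q:hullmask(c,ARM,q),[.553,-.103,.3],[.01,.01,.1],R=60))
    print("rack",*fit(g,lambda c,q:hullmask(c,rackb(q[3]*1000),q),[.698,-.016,.17,.06],[.01,.01,.1,.005]))
    print("blue",*fit([(C[n],hue(C[n],105,130,130,40)) for n in sel],lambda c,q:hullmask(c,ARM,q),[.557,.125,-.3],[.01,.01,.1],R=60))
E
```

```text
['scene'] arm [ 0.5543 -0.1044  0.3474] 0.22178196907043457
rack [ 0.6993 -0.0161  0.3455  0.0571] 0.20293694734573364
blue [ 0.5592  0.1225 -0.3493] 0.31071555614471436
['top'] arm [ 0.5533 -0.1043  0.3775] 0.455255389213562
rack [ 0.6963 -0.016   0.274   0.0579] 0.2938706874847412
blue [ 0.558   0.1208 -0.3623] 0.3963525891304016
['scene', 'top'] arm [ 0.553  -0.1036  0.3773] 0.34198999404907227
rack [ 0.6979 -0.0167  0.3068  0.0585] 0.2555294632911682
blue [ 0.559   0.1218 -0.348 ] 0.3558984100818634
```

Run:
```python
from h import *
np.set_printoptions(precision=4,suppress=True)
c=imaging.camera("top"); print(f(c), rot(c["orientation"]))
for a,b,z in(((297,193),(362,182),.19),((347,294),(399,275),.062)):
    A,B=onz(c,a,z),onz(c,b,z); print(A,B,np.linalg.norm(A-B),np.arctan2((A-B)[0],-(B-A)[1])*-1)
s=imaging.camera("scene")
def ov(c,crop,k):
    im=c["img"][:,:,::-1].copy()
    for m,col,hm in((hue(c,3,17,130,60),(255,0,255),hullmask(c,ARM,[.553,-.1036,.36])),(hue(c,60,95,90,15),(255,0,255),hullmask(c,rackb(57),[.6979,-.0167,.2]))):
        im[m>0]=im[m>0]//2+np.array([90,0,90],np.uint8)
        cs,_=cv2.findContours(np.uint8(hm>.5),cv2.RETR_LIST,cv2.CHAIN_APPROX_NONE); cv2.drawContours(im,cs,-1,(0,255,255),1)
    x0,y0,x1,y1=crop; return cv2.resize(im[y0:y1,x0:x1],None,fx=k,fy=k,interpolation=cv2.INTER_NEAREST)
a=ov(s,(260,160,410,375),2.6);b=ov(c,(270,165,420,345),2.6)
b=cv2.copyMakeBorder(b,0,a.shape[0]-b.shape[0],0,0,0);cv2.imwrite("pics/c2.png",np.hstack([a,b]))
```

```text
441.8701483259594 [[ 0.0119 -0.9754  0.2202]
 [-0.9999 -0.0113  0.0044]
 [-0.0018 -0.2202 -0.9755]]
[0.6907 0.0421 0.19  ] [ 0.7125 -0.0728  0.19  ] 0.11688735839691645 0.18769984883204183
[ 0.527  -0.0529  0.062 ] [ 0.5658 -0.1561  0.062 ] 0.11018361987653043 0.3600337194757823
```

View pics/c2.png

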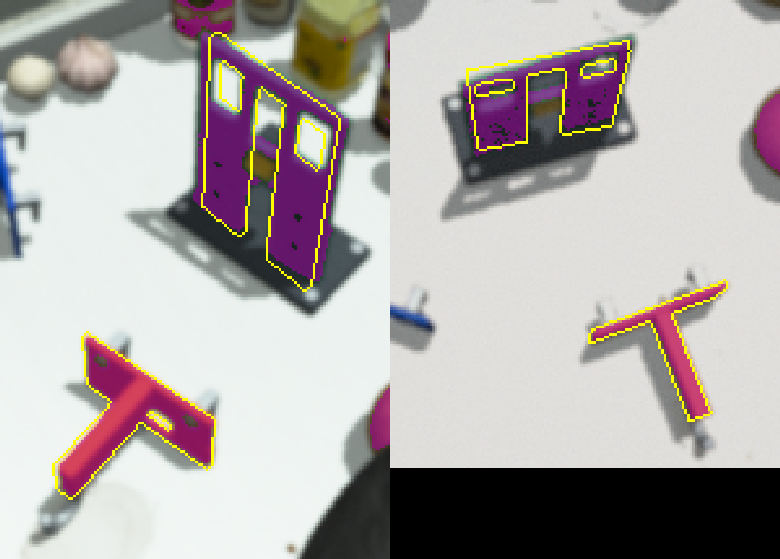

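```bash
cat >> h.py <<'E'
def comp(m,c,P):
    u=proj(c,[P])[0]; n,l,st,ce=cv2.connectedComponentsWithStats(np.uint8(m))
    i=1+np.argmin([np.hypot(*(ce[k]-u)) if st[k,4]>60 else 1e9 for k in range(1,n)]); return (l==i).astype(np.float32)
ORA=lambda c:hue(c,3,17,130,60)
GRE=lambda c:hue(c,60,95,90,15)
E
python3 - <<'E'
from h import *
np.set_printoptions(precision=4,suppress=True)
C={n:imaging.camera(n) for n in("scene","top")}
for sel in(["scene"],["top"],["scene","top"]):
    o=[(C[n],comp(ORA(C[n]),C[n],[.54,-.115,.05])) for n in sel]; g=[(C[n],cv2.morphologyEx(comp(GRE(C[n]),C[n],[.698,-.016,.1]),cv2.MORPH_CLOSE,np.ones((3,3)))) for n in sel]
    print(sel,"arm",*fit(o,lambda c,q:hullmask(c,ARM,q),[.553,-.103,.36],[.005,.005,.05],R=60))
    print("rack",*fit(g,lambda c,q:hullmask(c,rackb(q[3]*1000,q[4]*1000),q),[.698,-.016,.19,.058,.012],[.005,.005,.05,.005,.003]))
E
```

```text
['scene'] arm [ 0.5537 -0.1027  0.3665] 0.22354161739349365
rack [ 0.6983 -0.0168  0.3156  0.0579  0.0153] 0.1936458945274353
['top'] arm [ 0.5526 -0.1046  0.3843] 0.31318336725234985
rack [ 0.6963 -0.0162  0.2883  0.0585  0.0145] 0.24675726890563965
['scene', 'top'] arm [ 0.553  -0.1035  0.3689] 0.2720058560371399
rack [ 0.6978 -0.0167  0.3027  0.0583  0.0152] 0.2235310971736908
```

```bash
python3 -m pendant '[[[30,42,0,0,85],[30,42,0,0,85],[30,42,0,0,85],[30,42,0,0,85],[30,42,0,0,85],[30,42,0,0,85],[30,42,0,0,85],[30,42,0,0,85]]]'; python3 -m pendant '[[[30,40,0,1.5,60],[33,40,-20,0,60],[0,0,-20,0,60],[0,0,0,0,60]]]'
python3 - <<'E'
from h import *
np.set_printoptions(precision=4,suppress=True)
c=imaging.camera("wrist"); save(c,"w1.png")
print(c["origin"])
m=comp(ORA(c),c,[.54,-.115,.05])
print(fit([(c,m)],lambda c,q:hullmask(c,ARM,q),[.553,-.1035,.37],[.005,.005,.03],R=250))
print([(world(c,d["at"]),d["confidence"]) for d in spotter.tip_of("wrist","orange_arm")])
q=R.from_quat(monitor.get_obs()["eef_rot"][[1,2,3,0]]).as_matrix(); print(q, monitor.get_obs()["eef_pos"])
E
```

```text
time_s: 2.5
eef_pos: [0.4347, -0.204, 0.1945]
eef_rot: [0.0, 0.985, 0.171, 0.0]
wrist_force: [0.4, -0.0, 0.4]
opening: 0.997
time_s: 3.0
eef_pos: [0.4958, -0.1242, 0.1526]
eef_rot: [-0.001, 0.983, 0.185, -0.001]
wrist_force: [-0.5, 0.4, -0.0]
opening: 0.704
[ 0.5761 -0.0937  0.3333]
(array([ 0.5548, -0.1049,  0.364 ]), np.float64(0.19762521982192993))
[(array([ 0.5539, -0.1073,  0.0037]), 0.97)]
[[ 0.9325  0.3612  0.0002]
 [ 0.3612 -0.9325 -0.0002]
 [ 0.0001  0.0002 -1.    ]] [ 0.4969 -0.1257  0.1547]
```

View pics/w1.png

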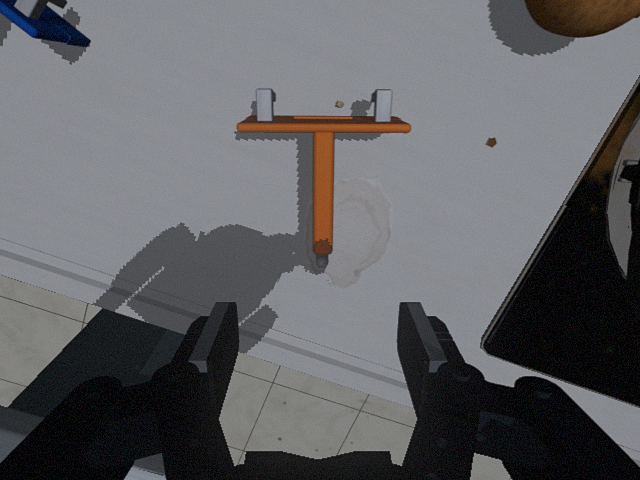

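```bash
python3 -m pendant '[[[1,-1,-45,0,60],[1,0,-45,0,60],[0,0,-34,0,60],[0,0,0,0,0],[0,0,0,0,0],[0,0,0,0,0],[0,0,0,0,0]]]'
```

```text
time_s: 3.98
eef_pos: [0.4998, -0.1269, 0.0316]
eef_rot: [0.001, 0.983, 0.184, 0.001]
wrist_force: [-0.1, -0.1, 0.2]
opening: 0.002
```

Run:
```python
from h import *
c=imaging.camera("wrist"); save(c,"w2.png")
print(monitor.get_obs()["opening"],monitor.get_obs()["eef_pos"])
s=imaging.camera("scene"); im=s["img"][260:400,230:390,::-1]
a=cv2.resize(im,(400,350)); b=cv2.resize(c["img"][:,:,::-1],(400,300)); cv2.imwrite("pics/w2.png",np.hstack([a,cv2.copyMakeBorder(b,0,50,0,0,0)]))
```

```text
-0.0009468537632117233 [ 0.499557   -0.12671319  0.0312922 ]
```

View pics/w2.png

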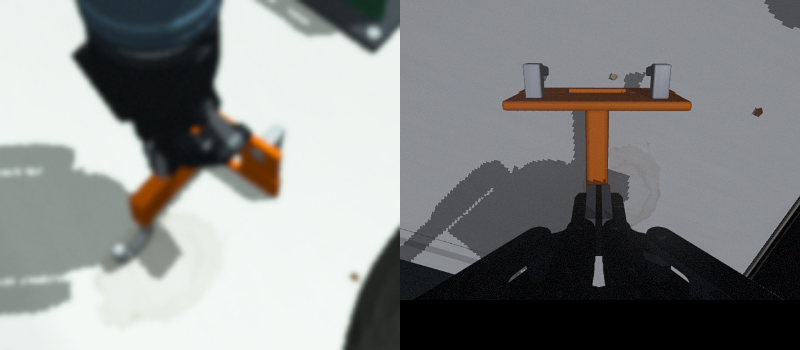

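Run:
```python
from h import *
np.set_printoptions(precision=4,suppress=True)
c=imaging.camera("wrist"); s=imaging.camera("scene"); 
m=comp(ORA(c),c,[.55,-.11,.05]); o=monitor.get_obs()
# plate only: top edge rows
mk=lambda c,q:hullmask(c,ARM,q)
print(c["origin"],rot(c["orientation"])[:,2])
fm=m.copy(); v=int(175/300*480); fm[v:]=0
def mk2(c,q): h=hullmask(c,ARM,q); h[v:]=0; return h
print(fit([(c,fm)],mk2,[.555,-.105,.367],[.01,.01,.03],R=300), o["eef_pos"],o["opening"])
print("tcp px wrist",proj(c,[o["eef_pos"],o["eef_pos"]+[0,0,.019]]),"scene",proj(s,[o["eef_pos"]]))
print("scene arm pts -90,-60,-115", proj(s,place(np.array([[-.09,0,.062],[-.06,0,.062],[0,.055,.062],[0,-.055,.062]]),[.555,-.105,.367])))
```

```text
[ 0.5789 -0.0958  0.2119] [-0.3058 -0.1194 -0.9446]
(array([ 0.5547, -0.1047,  0.3657]), np.float64(0.20029962062835693)) [ 0.499  -0.1264  0.0306] -0.003485189389704505
tcp px wrist [[316.456  274.322 ]
 [316.3847 293.2104]] scene [[296.7955 336.6768]]
scene arm pts -90,-60,-115 [[284.2546 341.0171]
 [296.0593 327.9335]
 [293.8801 287.0056]
 [344.     320.5475]]
```

```bash
python3 -m pendant '[[[0,0,20,0,0],[0,0,45,0,0],[0,0,48,0,0],[0,0,0,0,0]]]'
python3 - <<'E'
from h import *
np.set_printoptions(precision=4,suppress=True)
c=imaging.camera("wrist"); t=imaging.camera("top"); o=monitor.get_obs()
print(o["eef_pos"],o["opening"],o["wrist_force"],o["torque"])
m=comp(ORA(c),c,[.55,-.11,.17]); m[290:]=0
def mk2(c,q): h=hullmask(c,ARM,q,q[3]); h[290:]=0; return h
print("arm",fit([(c,m)],mk2,[.555,-.105,.367,.113],[.01,.01,.03,.01],R=300))
cv2.imwrite("pics/w3.png",np.hstack([cv2.resize(c["img"][:,:,::-1],(400,300)),cv2.resize(t["img"][150:330,240:480,::-1],(400,300))]))
print([(world(c,d["at"]),d["confidence"]) for d in spotter.tip_of("wrist","rack")])
E
```

```text
time_s: 4.68
eef_pos: [0.5018, -0.1278, 0.1477]
eef_rot: [0.003, 0.983, 0.184, 0.003]
wrist_force: [0.4, -0.4, -0.6]
opening: -0.0
[ 0.499  -0.1264  0.1434] 0.0015110510804605614 [ 0.7788 -0.404  -0.1259] [ 0.0255 -0.0052  0.0021]
arm (array([ 0.5523, -0.1052,  0.3643, -0.0143]), np.float64(0.19904863834381104))
[]
```

View pics/w3.png

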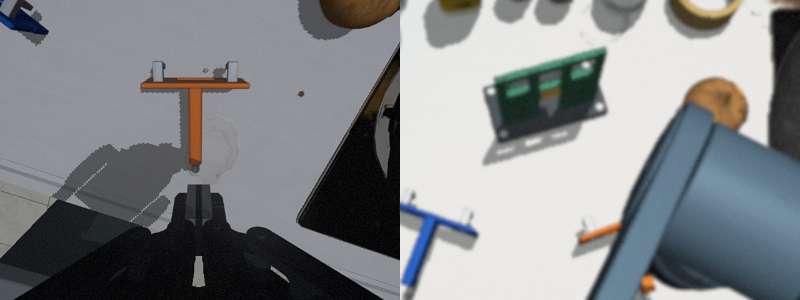

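Run:
```python
from h import *
np.set_printoptions(precision=4,suppress=True)
print({k:getattr(ctrl,k) for k in dir(ctrl) if not k.startswith('_')})
c=imaging.camera("wrist"); s=imaging.camera("scene"); o=monitor.get_obs()
r=R.from_quat(o["eef_rot"][[1,2,3,0]]).as_matrix()
print(r.T@(np.array(c["origin"])-o["eef_pos"]), o["q"])
T=o["eef_pos"]; pts=[T,T+[0,0,.019],T+[0,0,.073]]
im=s["img"][:,:,::-1].copy(); cw=c["img"][:,:,::-1].copy()
a=cv2.resize(im[180:380,220:390],None,fx=2.5,fy=2.5,interpolation=cv2.INTER_CUBIC)
for p in proj(s,pts): cv2.circle(a,tuple(int(v) for v in (p-[220,180])*2.5),3,(255,0,255),-1)
for p in proj(c,pts): cv2.circle(cw,tuple(int(v) for v in p),3,(255,0,255),-1)
b=cv2.resize(cw[100:480,190:450],(342,500))
cv2.imwrite("pics/w4.png",np.hstack([a,b]))
```

```text
{'MotionError': <class 'bench.MotionError'>, 'tcp_to_grasp': 0.0187}
[ 0.0856  0.0004 -0.1817] [-0.4791  0.1006  1.8093  0.      1.2346  0.7217]
```

View pics/w4.png

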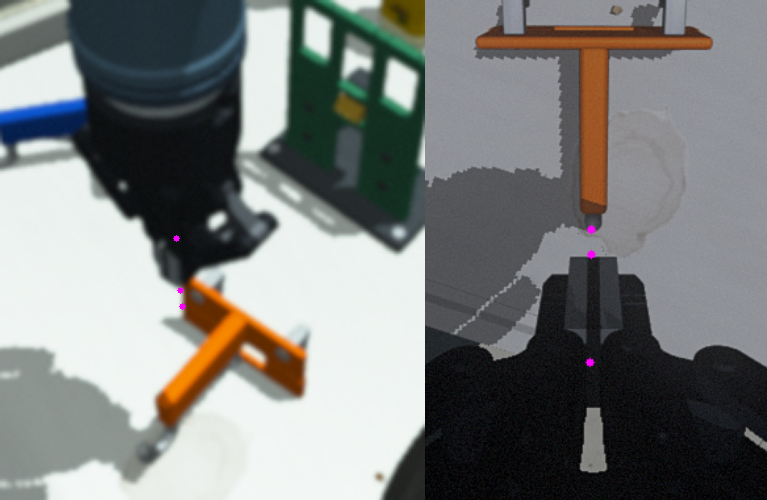

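```bash
python3 -m pendant '[[[0,0,0,0,60],[0,0,-30,0,60],[0,0,-50,0,60],[0,0,-40,0,60],[0,0,-21,0,60],[0,0,0,0,60]]]';  python3 -m pendant '[[[0,0,0,0,0],[0,0,0,0,0],[0,0,0,0,0],[0,0,0,0,0]]]'
```

```text
time_s: 5.68
eef_pos: [0.4967, -0.1253, -0.0001]
eef_rot: [-0.002, 0.983, 0.184, -0.002]
wrist_force: [1.0, 0.0, 0.6]
opening: 0.7
time_s: 6.18
eef_pos: [0.4998, -0.1268, 0.0035]
eef_rot: [0.001, 0.983, 0.184, 0.001]
wrist_force: [-1.7, 0.4, 7.4]
opening: 0.152
```

```bash
python3 -m pendant '[[[0,0,15,0,0],[0,0,40,0,0],[0,0,50,0,0],[0,0,13,0,0],[0,0,0,0,0]]]'
python3 - <<'E'
from h import *
np.set_printoptions(precision=4,suppress=True)
c=imaging.camera("wrist"); s=imaging.camera("scene"); t=imaging.camera("top"); o=monitor.get_obs()
print(o["time_s"],o["eef_pos"],o["opening"],o["wrist_force"],o["torque"])
cv2.imwrite("pics/w5.png",np.hstack([cv2.resize(c["img"][:,:,::-1],(400,300)),cv2.resize(s["img"][150:375,230:430,::-1],(400,450))[:300]]) if 0 else np.hstack([cv2.copyMakeBorder(cv2.resize(c["img"][:,:,::-1],(400,300)),0,150,0,0,0),cv2.resize(s["img"][150:375,230:430,::-1],(400,450))]))
np.savez("f5.npz",c=c["img"],s=s["img"],t=t["img"])
E
```

```text
time_s: 6.8
eef_pos: [0.4992, -0.1265, 0.1211]
eef_rot: [0.001, 0.983, 0.184, 0.001]
wrist_force: [0.1, 0.7, -3.0]
opening: 0.151
6.95 [ 0.4974 -0.1257  0.1183] 0.15331577890973425 [-0.5264  0.0281 -2.073 ] [-0.044   0.0513  0.0231]
```

View pics/w5.png

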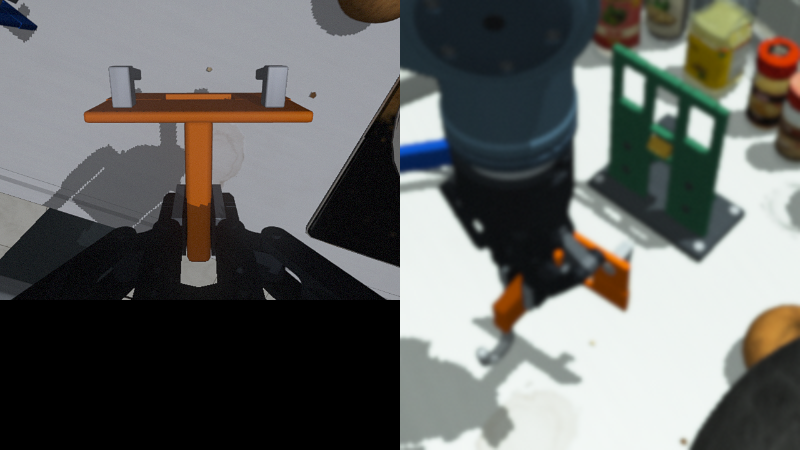

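Run:
```python
from h import *
np.set_printoptions(precision=4,suppress=True)
C={n:imaging.camera(n) for n in("scene","top")}
obs=[]
for n in C:
    C[n]=dict(C[n],img=cv2.imread(f"pics/{n}0.png")[:,:,::-1].copy()); i=C[n]["img"].astype(int)
    m=(i[...,1]>i[...,0]+12)&(i[...,1]>=i[...,2]+3)
    obs.append((C[n],comp(m,C[n],[.698,-.016,.1])))
mk=lambda c,q:cv2.GaussianBlur(hullmask(c,rackb(q[3]*1000,q[4]*1000)+[box(0,8,-20,20,105,113)],q),(0,0),.5)
for sel in(obs[:1],obs[1:],obs):
  for y0 in(.2,.3):
    print(fit(sel,mk,[.698,-.016,y0,.058,.012],[.005,.005,.05,.005,.003]))
q=[.6975,-.0165,.29]; 
for (c,m),k in zip(obs,(0,1)):
    im=c["img"][:,:,::-1].copy(); hm=hullmask(c,rackb(58,14),q)
    im=cv2.resize(im,None,fx=5,fy=5,interpolation=cv2.INTER_CUBIC)
    cs,_=cv2.findContours(np.uint8(cv2.resize(hm,None,fx=5,fy=5)>.5),cv2.RETR_LIST,cv2.CHAIN_APPROX_NONE); cv2.drawContours(im,cs,-1,(0,255,255),1)
    u=(proj(c,[[.698,-.016,.1]])[0]*5).astype(int); t=im[u[1]-280:u[1]+280,u[0]-195:u[0]+195]
    out=t if k==0 else np.hstack([out,t])
cv2.imwrite("pics/r6.png",out)
```

```text
(array([ 0.7003, -0.014 ,  0.3033,  0.0629,  0.0129]), np.float64(0.11004596948623657))
(array([ 0.7002, -0.0137,  0.2968,  0.0634,  0.0133]), np.float64(0.10906141996383667))
(array([ 0.6981, -0.0168,  0.3025,  0.0598,  0.0152]), np.float64(0.17103999853134155))
(array([ 0.6983, -0.0172,  0.3051,  0.0602,  0.0153]), np.float64(0.17090123891830444))
(array([ 0.6987, -0.0165,  0.312 ,  0.0614,  0.0141]), np.float64(0.16052532196044922))
(array([ 0.6988, -0.0162,  0.3091,  0.0618,  0.0141]), np.float64(0.16088110208511353))
```

View pics/r6.png

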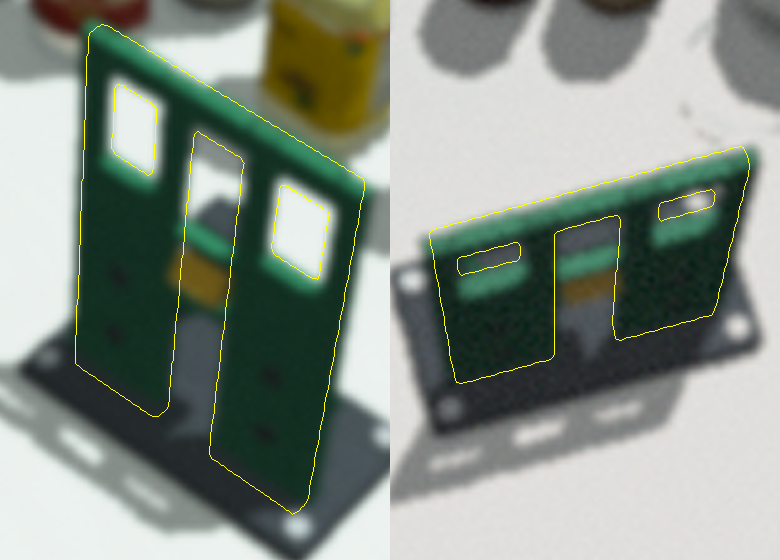

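```bash
python3 -m pendant '[[[24,20,0,-2,0],[32,26,0,-2.1,0],[30,24,0,0,0],[9,8,0,0,0],[0,0,0,0,0]]]'
python3 - <<'E'
from h import *
np.set_printoptions(precision=4,suppress=True)
c=imaging.camera("wrist"); s=imaging.camera("scene"); t=imaging.camera("top"); o=monitor.get_obs()
print(o["time_s"],o["eef_pos"],o["opening"],o["wrist_force"],o["torque"])
a=cv2.resize(c["img"][:,:,::-1],(400,300)); b=cv2.resize(s["img"][120:345,270:430,::-1],(400,562),interpolation=cv2.INTER_CUBIC)
d=cv2.resize(t["img"][165:297,276:452,::-1],(400,300),interpolation=cv2.INTER_CUBIC)
cv2.imwrite("pics/w7.png",np.hstack([np.vstack([a,d[:262]]),b]))
import pickle; pickle.dump((c,s,t,o),open("f7.pkl","wb"))
E
```

```text
time_s: 7.68
eef_pos: [0.5932, -0.0479, 0.1189]
eef_rot: [-0.0, 0.989, 0.149, -0.001]
wrist_force: [-0.2, 0.3, -2.4]
opening: 0.15
7.825 [ 0.5928 -0.049   0.1197] 0.14943279108836865 [-0.0921  0.1204 -1.4426] [-0.0679  0.0259  0.0772]
```

View pics/w7.png

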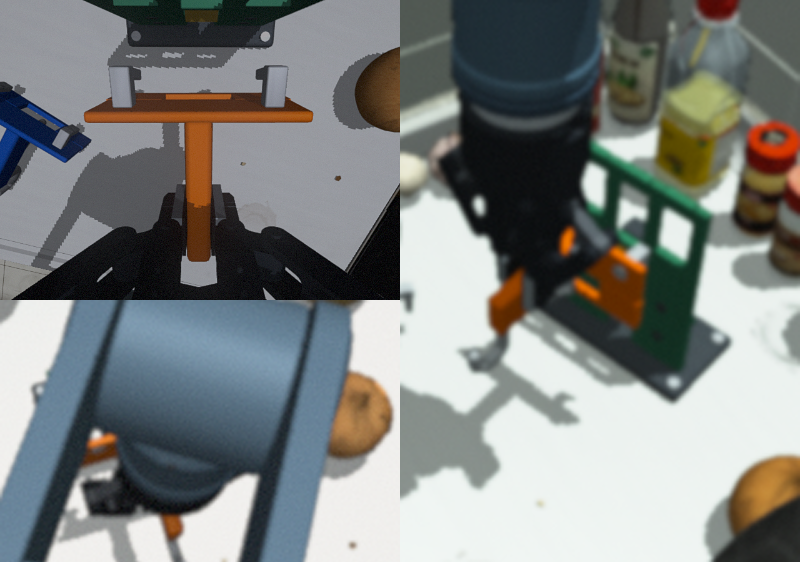

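Run:
```python
from h import *
import pickle
np.set_printoptions(precision=4,suppress=True)
c,s,t,o=pickle.load(open("f7.pkl","rb"))
m=hue(s,3,17,130,60); y,x=np.nonzero(m[200:270,340:385]); print("scene orange bbox",x.min()+340,x.max()+340,y.min()+200,y.max()+200)
q=[.6509,-.031,.295]
for z in(.105,.113,.121,.13): print(z,proj(s,place(np.array([[-.006,-.055,0],[0,-.055,0],[-.006,-.055,.062],[0,-.055,.062]]),q,z)).round(1).tolist())
m=m*0+comp(m[:, :]*(np.arange(640)[None]>343)*(np.abs(np.arange(480)[:,None]-235)<40),s,[.66,-.06,.14])
w=np.zeros_like(m); w[195:275,348:390]=1
# exclude claws: only mask right of web; window where gripper does not hide
def cost(p):
    h=hullmask(s,PL,[p[0]+q[0],p[1]+q[1],q[2]],p[2])*w; mm=m*w; return 1-np.minimum(h,mm).sum()/np.maximum(h,mm).sum()
for dx in(-.006,-.003,0,.003,.006):
    r=minimize(lambda p:cost([dx*np.cos(.295)-p[0]*np.sin(.295),dx*np.sin(.295)+p[0]*np.cos(.295),p[1]]),[0,.115],method="Nelder-Mead",options=dict(initial_simplex=[[0,.115],[.006,.115],[0,.125]])); print(dx,r.x,r.fun)
# wrist: foot front edge and plate
u=proj(c,place(np.array([[-.02,.075,.006],[-.02,-.075,.006]]),[.6987,-.0165,.295])); print("foot pred",u*.625)
print("plate pred",proj(c,place(np.array([[-.006,.055,.062],[-.006,-.055,.062],[0,.055,.062],[0,-.055,.062]]),q,.113))*.625)
```

```text
scene orange bbox 340 368 213 251
0.105 [[364.1, 255.3], [366.2, 253.3], [367.0, 232.5], [369.3, 230.4]]
0.113 [[364.5, 252.5], [366.6, 250.5], [367.4, 229.3], [369.7, 227.3]]
0.121 [[364.8, 249.7], [367.0, 247.7], [367.9, 226.1], [370.1, 224.0]]
0.13 [[365.3, 246.5], [367.4, 244.4], [368.3, 222.4], [370.6, 220.4]]
-0.006 [-0.0009  0.1214] 0.1836780309677124
-0.003 [0.0012 0.1176] 0.18211472034454346
0 [0.0032 0.1133] 0.18024438619613647
0.003 [0.0049 0.1089] 0.17784589529037476
0.006 [0.0069 0.1043] 0.17768406867980957
foot pred [[127.8888  46.6056]
 [270.9338  47.2609]]
plate pred [[ 86.8365 119.708 ]
 [312.5729 120.7231]
 [ 85.1316 107.5312]
 [314.4241 108.5655]]
```

```bash
python3 -m pendant '[[[12,3.6,0,0,0],[12,3.6,0,0,0],[12,3.6,0,0,0],[0,0,0,0,0]]]';python3 -m pendant '[[[5,1.5,0,0,0],[3,0.9,0,0,0],[2,0.6,0,0,0],[0,0,0,0,0]]]'
```

```text
time_s: 8.32
eef_pos: [0.6308, -0.0373, 0.1201]
eef_rot: [0.0, 0.989, 0.149, 0.0]
wrist_force: [-1.2, -0.8, -1.4]
opening: 0.151
time_s: 8.82
eef_pos: [0.6399, -0.0346, 0.1202]
eef_rot: [0.0, 0.989, 0.149, 0.0]
wrist_force: [1.0, 0.6, -2.4]
opening: 0.148
```

```bash
python3 -m pendant '[[[2,0.6,0,0,0],[0,0,0,0,0]]]';python3 -m pendant '[[[1.5,0.5,0,0,0],[0,0,0,0,0]]]';python3 -m pendant '[[[1.5,0.5,0,0,0],[0,0,0,0,0]]]'
```

```text
time_s: 9.07
eef_pos: [0.6419, -0.034, 0.1202]
eef_rot: [0.0, 0.989, 0.149, 0.0]
wrist_force: [1.0, -1.0, -2.3]
opening: 0.149
time_s: 9.32
eef_pos: [0.6424, -0.0335, 0.12]
eef_rot: [-0.0, 0.989, 0.149, -0.001]
wrist_force: [-4.0, -1.1, -0.1]
opening: 0.15
time_s: 9.57
eef_pos: [0.6423, -0.0335, 0.1199]
eef_rot: [-0.0, 0.989, 0.148, -0.003]
wrist_force: [-12.0, -2.0, 4.6]
opening: 0.15
```

```bash
python3 -m pendant '[[[-2,-0.6,0,0,0],[0,0,-5,0,0],[0,0,-4,0,0],[0,0,0,0,0]]]'; python3 -m pendant '[[[0,0,-4,0,0],[0,0,0,0,0]]]'; python3 -m pendant '[[[0,0,-3,0,0],[0,0,0,0,0]]]'
```

```text
time_s: 10.07
eef_pos: [0.6425, -0.0336, 0.1103]
eef_rot: [-0.0, 0.989, 0.149, -0.0]
wrist_force: [-2.5, -1.5, -2.0]
opening: 0.148
time_s: 10.32
eef_pos: [0.6425, -0.0337, 0.1072]
eef_rot: [0.0, 0.989, 0.149, -0.0]
wrist_force: [-5.9, -1.9, 0.8]
opening: 0.151
time_s: 10.58
eef_pos: [0.6426, -0.0338, 0.1046]
eef_rot: [0.0, 0.989, 0.149, -0.0]
wrist_force: [-7.0, -0.8, 3.7]
opening: 0.15
```

```bash
for i in 1; do python3 -m pendant '[[[0,0,-3,0,0],[0,0,0,0,0]]]'; python3 -m pendant '[[[0,0,-3,0,0],[0,0,0,0,0]]]'; python3 -m pendant '[[[0,0,-3,0,0],[0,0,0,0,0]]]'; done
```

```text
time_s: 10.82
eef_pos: [0.6426, -0.0339, 0.102]
eef_rot: [0.0, 0.989, 0.149, -0.0]
wrist_force: [-7.0, -2.0, 4.5]
opening: 0.149
time_s: 11.08
eef_pos: [0.6425, -0.0339, 0.0982]
eef_rot: [0.0, 0.989, 0.149, -0.0]
wrist_force: [-4.7, -2.7, 1.3]
opening: 0.15
time_s: 11.32
eef_pos: [0.6423, -0.0335, 0.0944]
eef_rot: [-0.0, 0.989, 0.149, -0.001]
wrist_force: [-3.0, -1.6, -3.2]
opening: 0.149
```

```bash
python3 -m pendant '[[[0,0,-2,0,0],[0,0,0,0,0]]]'; python3 -m pendant '[[[0,0,-2,0,0],[0,0,0,0,0]]]'; python3 -m pendant '[[[0,0,-2,0,0],[0,0,0,0,0]]]'
```

```text
time_s: 11.58
eef_pos: [0.6425, -0.0334, 0.0928]
eef_rot: [-0.0, 0.989, 0.149, -0.0]
wrist_force: [-4.7, -0.9, -3.8]
opening: 0.148
time_s: 11.82
eef_pos: [0.6426, -0.0336, 0.0912]
eef_rot: [-0.0, 0.989, 0.149, -0.0]
wrist_force: [-5.0, -1.3, -0.7]
opening: 0.15
time_s: 12.08
eef_pos: [0.6426, -0.0337, 0.0896]
eef_rot: [0.0, 0.989, 0.149, -0.0]
wrist_force: [-6.7, -1.4, 1.3]
opening: 0.15
```

```bash
python3 -m pendant '[[[0,0,-2,0,0],[0,0,0,0,0]]]'; python3 -m pendant '[[[0,0,-2,0,0],[0,0,0,0,0]]]'
cat > pz.py <<'E'
from h import *
import pickle
np.set_printoptions(precision=4,suppress=True)
s=imaging.camera("scene"); q=[.6987,-.0165,.295]; m0=hue(s,3,17,130,60)
y,x=np.nonzero(m0[200:290,340:400]); print("scene orange bbox",x.max()+340,y.min()+200,y.max()+200)
for z in(.08,.086,.092,.098): print(z,proj(s,place(np.array([[-.006,-.055,0],[-.006,-.055,.062],[0,-.055,.062]]),q,z)).round(1).tolist())
w=np.zeros_like(m0); w[205:290,362:410]=1; m=m0*w
def cost(p): h=hullmask(s,PL,q,p[0])*w; return 1-np.minimum(h,m).sum()/np.maximum(h,m).sum()
print([(round(z,3),round(float(cost([z])),3)) for z in np.arange(.074,.112,.003)])
E
python3 pz.py
```

```text
time_s: 12.32
eef_pos: [0.6425, -0.0337, 0.0894]
eef_rot: [0.0, 0.989, 0.149, -0.0]
wrist_force: [-14.0, -1.1, 13.4]
opening: 0.148
time_s: 12.58
eef_pos: [0.6424, -0.0338, 0.0892]
eef_rot: [0.0, 0.989, 0.149, -0.0]
wrist_force: [-20.5, -0.8, 23.3]
opening: 0.151
scene orange bbox 384 206 244
0.08 [[379.8, 247.7], [383.5, 225.6], [385.6, 223.7]]
0.086 [[380.1, 245.6], [383.9, 223.3], [385.9, 221.4]]
0.092 [[380.5, 243.6], [384.3, 221.0], [386.3, 219.1]]
0.098 [[380.8, 241.5], [384.7, 218.7], [386.8, 216.8]]
[(np.float64(0.074), 0.448), (np.float64(0.077), 0.402), (np.float64(0.08), 0.356), (np.float64(0.083), 0.326), (np.float64(0.086), 0.323), (np.float64(0.089), 0.372), (np.float64(0.092), 0.445), (np.float64(0.095), 0.507), (np.float64(0.098), 0.561), (np.float64(0.101), 0.603), (np.float64(0.104), 0.628), (np.float64(0.107), 0.653), (np.float64(0.11), 0.677)]
```

```bash
python3 -m pendant '[[[0,0,4,0,0],[0,0,0,0,0]]]'; python3 -m pendant '[[[0,0,3,0,0],[0,0,0,0,0]]]'; python3 -m pendant '[[[0,0,2,0,0],[0,0,0,0,0]]]'; python3 -m pendant '[[[0,0,1,0,0],[0,0,0,0,0]]]'
```

```text
time_s: 12.88
eef_pos: [0.6426, -0.0336, 0.0898]
eef_rot: [0.0, 0.989, 0.149, -0.0]
wrist_force: [-7.5, -1.6, 1.7]
opening: 0.147
time_s: 13.12
eef_pos: [0.6425, -0.0334, 0.092]
eef_rot: [-0.0, 0.989, 0.149, -0.0]
wrist_force: [-5.7, -0.4, -2.7]
opening: 0.151
time_s: 13.38
eef_pos: [0.6424, -0.0334, 0.0936]
eef_rot: [-0.0, 0.989, 0.149, -0.001]
wrist_force: [-3.7, -2.1, -5.0]
opening: 0.147
time_s: 13.62
eef_pos: [0.6423, -0.0334, 0.0943]
eef_rot: [-0.0, 0.989, 0.149, -0.001]
wrist_force: [-1.3, -0.8, -10.0]
opening: 0.151
```

```bash
python3 -m pendant '[[[0,0,-4,0,0],[0,0,-3,0,0],[0,0,0,0,0]]]'; python3 -m pendant '[[[0,0,1,0,50],[0,0,0,0,50],[0,0,0,0,50],[0,0,0,0,50]]]'; python3 pz.py | tail -1
```

```text
time_s: 14.0
eef_pos: [0.6427, -0.034, 0.0896]
eef_rot: [0.0, 0.989, 0.149, -0.0]
wrist_force: [-9.0, -1.2, 2.3]
opening: 0.148
time_s: 14.5
eef_pos: [0.6433, -0.0335, 0.0895]
eef_rot: [0.0, 0.989, 0.149, 0.001]
wrist_force: [-0.2, 0.6, 0.3]
opening: 0.583
[(np.float64(0.074), 0.52), (np.float64(0.077), 0.511), (np.float64(0.08), 0.509), (np.float64(0.083), 0.508), (np.float64(0.086), 0.512), (np.float64(0.089), 0.551), (np.float64(0.092), 0.599), (np.float64(0.095), 0.645), (np.float64(0.098), 0.685), (np.float64(0.101), 0.724), (np.float64(0.104), 0.755), (np.float64(0.107), 0.783), (np.float64(0.11), 0.812)]
```

Released with no residual force. Retreat straight up, then back toward the robot, and look.

```bash
python3 -m pendant '[[[0,0,20,0,50],[0,0,40,0,50],[0,0,50,0,50],[-30,-20,30,0,50],[-40,-40,0,0,50],[-40,-40,0,0,50],[-40,-40,0,0,50],[0,0,0,0,50]]]'
python3 pz.py
python3 - <<'E'
from h import *
c=imaging.camera("wrist"); s=imaging.camera("scene"); t=imaging.camera("top")
def ov(c,crop,size):
    im=cv2.resize(c["img"][:,:,::-1],None,fx=4,fy=4,interpolation=cv2.INTER_CUBIC)
    hm=cv2.resize(hullmask(c,ARM,[.6987,-.0165,.295],.086),None,fx=4,fy=4)
    cs,_=cv2.findContours(np.uint8(hm>.5),cv2.RETR_LIST,cv2.CHAIN_APPROX_NONE); cv2.drawContours(im,cs,-1,(255,255,0),1)
    x0,y0,x1,y1=[4*v for v in crop]; return cv2.resize(im[y0:y1,x0:x1],size)
a=ov(s,(300,150,440,300),(520,557)); b=ov(t,(240,150,380,300),(280,300)); d=cv2.resize(c["img"][:,:,::-1],(280,210))
cv2.imwrite("pics/fin.png",np.hstack([a,np.vstack([b,d,np.zeros((47,280,3),np.uint8)])]))
print(monitor.get_obs()["time_s"])
E
```

```text
time_s: 15.55
eef_pos: [0.4912, -0.1762, 0.231]
eef_rot: [0.001, 0.989, 0.146, 0.001]
wrist_force: [1.0, 0.7, 0.8]
opening: 0.581
scene orange bbox 382 200 244
0.08 [[379.8, 247.7], [383.5, 225.6], [385.6, 223.7]]
0.086 [[380.1, 245.6], [383.9, 223.3], [385.9, 221.4]]
0.092 [[380.5, 243.6], [384.3, 221.0], [386.3, 219.1]]
0.098 [[380.8, 241.5], [384.7, 218.7], [386.8, 216.8]]
[(np.float64(0.074), 0.32), (np.float64(0.077), 0.275), (np.float64(0.08), 0.267), (np.float64(0.083), 0.262), (np.float64(0.086), 0.282), (np.float64(0.089), 0.346), (np.float64(0.092), 0.423), (np.float64(0.095), 0.487), (np.float64(0.098), 0.538), (np.float64(0.101), 0.582), (np.float64(0.104), 0.618), (np.float64(0.107), 0.649), (np.float64(0.11), 0.682)]
15.75
```

View pics/fin.png

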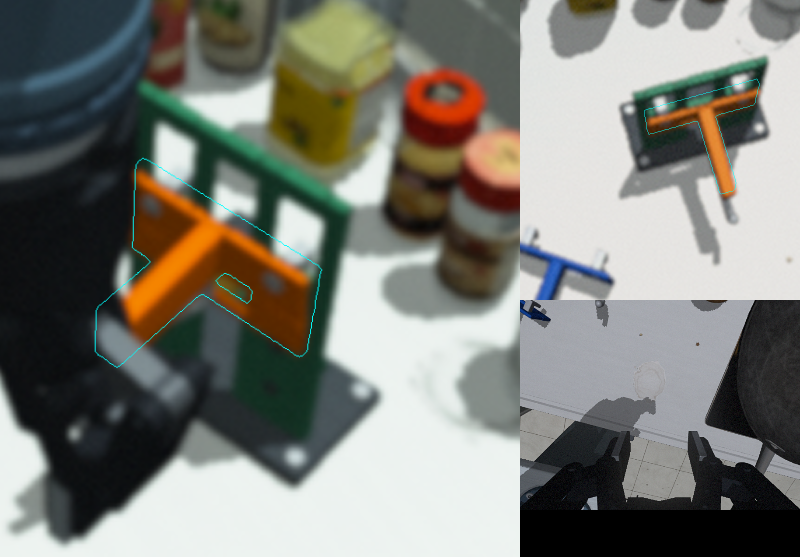

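Run:
```python
from h import *
np.set_printoptions(precision=4,suppress=True)
s=imaging.camera("scene"); t=imaging.camera("top"); q=[.6987,-.0165,.295]
mt=comp(ORA(t),t,[.67,-.02,.13]); ms=hue(s,3,17,130,60); w=np.zeros_like(ms); w[180:290,336:400]=1; ms=ms*w
def boxes(p):
    c_,s_=np.cos(p[2]),np.sin(p[2]); M=np.array([[c_,0,-s_],[0,1,0],[s_,0,c_]])  # p[2]>0: top leans toward robot (-x)
    return [b@M.T+[p[0],0,p[1]] for b in ARM]
def cost(p):
    o=0
    for c,m,ww in((t,mt,1),(s,ms,w)):
        h=hullmask(c,boxes(p),q)*ww; o+=1-np.minimum(h,m).sum()/np.maximum(h,m).sum()
    return o/2
for p0 in([0,.086,0],[0,.086,.2]):
    r=minimize(cost,p0,method="Nelder-Mead",options=dict(initial_simplex=[p0]+[np.add(p0,d) for d in([.005,0,0],[0,.005,0],[0,0,.1])])); print(r.x,r.fun)
b=hue(t,105,130,130,40); print("blue",fit([(t,comp(b,t,[.54,.135,.05]))],lambda c,q:hullmask(c,ARM,q),[.559,.1218,-.35],[.004,.004,.03],R=60))
print(monitor.get_obs()["time_s"])
```

```text
[-0.0016  0.0893  0.1341] 0.13514357805252075
[-0.0016  0.0895  0.1368] 0.13536551594734192
blue (array([ 0.558 ,  0.1206, -0.3462]), np.float64(0.3964158892631531))
15.85
```

```bash
python3 -m pendant '[[[36,30,0,0,0],[37,30,0,0,0],[37,31,0,0,0],[37,31,0,0,0],[37,30,0,0,0],[0,0,-30,0,0],[0,0,-30,0,0],[0,0,-10,0,0]]]'; python3 -m pendant '[[[0,0,-10,0,0],[0,0,0,0,0]]]'; python3 -m pendant '[[[0,0,-6,0,0],[0,0,0,0,0]]]'; python3 -m pendant '[[[0,0,-4,0,0],[0,0,0,0,0]]]'
```

```text
time_s: 16.85
eef_pos: [0.6756, -0.0199, 0.1561]
eef_rot: [-0.001, 0.989, 0.15, -0.002]
wrist_force: [0.4, 0.0, 0.1]
opening: 0.001
time_s: 17.1
eef_pos: [0.6769, -0.0215, 0.1493]
eef_rot: [-0.0, 0.989, 0.149, -0.0]
wrist_force: [-0.1, -0.1, -0.3]
opening: -0.002
time_s: 17.35
eef_pos: [0.6769, -0.0217, 0.1434]
eef_rot: [0.0, 0.989, 0.149, 0.0]
wrist_force: [0.5, 0.3, 0.1]
opening: -0.004
time_s: 17.6
eef_pos: [0.6766, -0.0216, 0.1389]
eef_rot: [-0.0, 0.989, 0.149, -0.0]
wrist_force: [-0.1, -0.8, 0.1]
opening: -0.001
```

```bash
python3 -m pendant '[[[0,0,-5,0,0],[0,0,0,0,0]]]'; python3 -m pendant '[[[0,0,-4,0,0],[0,0,0,0,0]]]'; python3 -m pendant '[[[0,0,-3,0,0],[0,0,0,0,0]]]';python3 -m pendant '[[[0,0,-3,0,0],[0,0,0,0,0]]]'
```

```text
time_s: 17.85
eef_pos: [0.6764, -0.0215, 0.1335]
eef_rot: [-0.0, 0.989, 0.149, -0.001]
wrist_force: [-0.0, -0.6, 0.0]
opening: 0.003
time_s: 18.1
eef_pos: [0.6765, -0.0215, 0.1297]
eef_rot: [-0.0, 0.989, 0.149, -0.0]
wrist_force: [0.7, -0.8, -0.6]
opening: 0.003
time_s: 18.35
eef_pos: [0.6766, -0.0215, 0.1268]
eef_rot: [-0.0, 0.989, 0.149, -0.0]
wrist_force: [0.4, -0.0, 0.4]
opening: -0.001
time_s: 18.6
eef_pos: [0.6766, -0.0215, 0.1238]
eef_rot: [-0.0, 0.989, 0.149, -0.0]
wrist_force: [1.1, 0.1, -0.3]
opening: -0.003
```

```bash
python3 -m pendant '[[[0,0,-3,0,0],[0,0,0,0,0]]]'; python3 -m pendant '[[[0,0,-3,0,0],[0,0,0,0,0]]]'; python3 -m pendant '[[[0,0,-2,0,0],[0,0,0,0,0]]]';python3 -m pendant '[[[0,0,-2,0,0],[0,0,0,0,0]]]'
```

```text
time_s: 18.85
eef_pos: [0.6766, -0.0215, 0.1208]
eef_rot: [-0.0, 0.989, 0.149, -0.0]
wrist_force: [0.3, -0.4, 1.0]
opening: 0.002
time_s: 19.1
eef_pos: [0.6766, -0.0215, 0.1178]
eef_rot: [-0.0, 0.989, 0.149, -0.0]
wrist_force: [0.4, 0.4, -0.1]
opening: -0.0
time_s: 19.35
eef_pos: [0.6767, -0.0215, 0.1159]
eef_rot: [-0.0, 0.989, 0.149, -0.0]
wrist_force: [-0.4, 0.1, 0.2]
opening: -0.001
time_s: 19.6
eef_pos: [0.6767, -0.0215, 0.114]
eef_rot: [-0.0, 0.989, 0.149, -0.0]
wrist_force: [0.0, -0.4, -0.7]
opening: -0.0
```

```bash
python3 -m pendant '[[[0,0,-3,0,0],[0,0,0,0,0]]]'; python3 -m pendant '[[[0,0,-2,0,0],[0,0,0,0,0]]]';python3 -m pendant '[[[0,0,-2,0,0],[0,0,0,0,0]]]';python3 -m pendant '[[[0,0,-2,0,0],[0,0,0,0,0]]]'
```

```text
time_s: 19.85
eef_pos: [0.6766, -0.0215, 0.1108]
eef_rot: [-0.0, 0.989, 0.149, -0.0]
wrist_force: [-0.3, 0.3, 0.2]
opening: 0.004
time_s: 20.1
eef_pos: [0.677, -0.0216, 0.1094]
eef_rot: [0.0, 0.989, 0.149, 0.0]
wrist_force: [-0.0, -0.4, 0.8]
opening: -0.005
time_s: 20.35
eef_pos: [0.6772, -0.0216, 0.1089]
eef_rot: [0.0, 0.989, 0.149, 0.0]
wrist_force: [-4.7, 0.9, 8.1]
opening: -0.0
time_s: 20.6
eef_pos: [0.6773, -0.0217, 0.1086]
eef_rot: [0.0, 0.989, 0.149, 0.001]
wrist_force: [-8.3, 0.6, 18.0]
opening: -0.002
```

```bash
python3 -m pendant '[[[0,0,-1,0,0],[0,0,0,0,0]]]'; python3 -m pendant '[[[0,0,10,0,0],[0,0,40,0,0],[0,0,50,0,0],[-37,-30,20,0,0],[-37,-30,0,0,0],[-40,-40,0,0,0],[-40,-45,0,0,0],[-40,-45,0,0,0]]]'; python3 -m pendant '[[[-30,-50,0,0,0],[0,-50,0,0,0],[0,-50,0,0,0],[0,0,0,0,0]]]'
python3 - <<'E'
from h import *
np.set_printoptions(precision=4,suppress=True)
s=imaging.camera("scene"); t=imaging.camera("top"); q=[.6987,-.0165,.295]
mt=comp(ORA(t),t,[.67,-.02,.13]); ms=comp(ORA(s),s,[.66,-.03,.13])
def boxes(p):
    c_,s_=np.cos(p[2]),np.sin(p[2]); M=np.array([[c_,0,-s_],[0,1,0],[s_,0,c_]])
    return [b@M.T+[p[0],0,p[1]] for b in ARM]
def mk(cams):
    def cost(p):
        o=0
        for c,m in cams: h=hullmask(c,boxes(p),q); o+=1-np.minimum(h,m).sum()/np.maximum(h,m).sum()
        return o/len(cams)
    return cost
p0=[0,.086,.1]
for cams in([(t,mt)],[(s,ms)],[(t,mt),(s,ms)]):
    r=minimize(mk(cams),p0,method="Nelder-Mead",options=dict(initial_simplex=[p0]+[np.add(p0,d) for d in([.005,0,0],[0,.005,0],[0,0,.1])])); print(r.x,r.fun)
# brass seen through the window
u=proj(s,place(np.array([[0,0,.098]]),q))[0].astype(int); print(u,s["img"][u[1]-3:u[1]+4,u[0]-4:u[0]+5].mean((0,1)))
print(cv2.cvtColor(s["img"],cv2.COLOR_RGB2HSV)[u[1]-5:u[1]+6,u[0]-7:u[0]+8,0])
E
```

```text
time_s: 20.85
eef_pos: [0.6773, -0.0217, 0.1085]
eef_rot: [0.001, 0.989, 0.149, 0.001]
wrist_force: [-10.4, 1.7, 21.9]
opening: 0.0
time_s: 21.85
eef_pos: [0.4815, -0.2126, 0.2242]
eef_rot: [0.0, 0.989, 0.149, 0.0]
wrist_force: [-0.2, -1.3, 0.1]
opening: -0.002
time_s: 22.35
eef_pos: [0.4519, -0.3648, 0.2237]
eef_rot: [0.0, 0.989, 0.147, -0.0]
wrist_force: [0.1, 0.5, 0.7]
opening: -0.0
[-0.001   0.0882  0.1337] 0.1705114245414734
[0.    0.086 0.1  ] 1.0
[-0.001   0.0882  0.1337] 0.5852557420730591
[359 224] [105.2698 149.4127 175.1111]
[[101 102 102 101 101 102 101 101 101 101 101 101 101 101 101]
 [101 102 102 101 101 101 102 102 101 102 102 101 101 101 101]
 [101 101 101 102 101 102 102 102 101 101 101 101 101 101 101]
 [101 101 101 101 101 101 101 101 102 101 102 101 101 101 101]
 [101 101 101 101 101 101 101 101 101 101 102 101 101 101 101]
 [101 101 100 101 101 101 101 101 101 101 101 101 101 102 101]
 [101 101 100 101 101 101 101 101 101 101 101 101 101 101 101]
 [101 101 101 101 101 101 101 100 101 101 101 101 101 101 101]
 [101 101 101 101 101 101 101 101 101 101 101 101 100 101 100]
 [101 101 101 101 101 101 101 101 101 101 101 101 101 101 100]
 [101 101 101 101 101 101 101 101 101 101 101 100 101 101 101]]
```

```bash
python3 -c "
from bench import order; print(order.hand_in())"
```

```text
the job is handed in; nothing more can be done
None
```

The orange hook arm is hanging on the green rack with both claws through the slots. I pressed it down past the catch to a hard stop, let go, and handed the job in at about 22.5 s. The robot was clear of everything, and the blue arm had not been touched.

**First grasp:** it closed on nothing. The real fingertips sit about 30 mm above the reported tool point. I gripped again about 30 mm lower, and that held.

**Checks that agreed:**
- **Catch:** the push-down force rose as the plate reached the catch, then fell once it was past.
- **Hard stop:** the plate stopped solid at about 23 N. An image fit put its origin at 86 mm, the fully home height.
- **Lock:** pulling up met growing resistance, about 10 N after roughly 5 mm. The lock is inferred from these forces; I did not clearly see the brass nose in the window.
- **Second press:** after letting go I pressed down again with shut fingers at 22 N, and it did not move.
- **Blue arm:** its last fit was within 2 mm of where it started.

**Checks that disagreed or failed:**
- **Tilt and height:** the hanging arm leans about 0.13 rad, with its top towards the robot. This fits the 5 mm of play behind its claws. In that tilted pose the fit read its height as 88–89 mm rather than 86 mm, which is within the few millimetres of error I expect from the fit.
- **Last scene view:** the robot blocked it, so the final image check used the top camera only.

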